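Test the gas alarm under its dust cover

ROBOT

A 6-joint arm with a two-finger parallel gripper is mounted at the origin on a cart in front of the work surface, level with it; the furniture and walls round the work are solid. World frame = base frame: x ahead of the robot, y to its left, z up, the work surface at z = 0. Lengths are in m, angles in rad, forces in N, time in s.
With the tool pointing down it reaches from about 0.3 to 0.775 m from the base axis. Payload 14.6 kg.
Tool frame: the origin (TCP) lies where the fingers leave the gripper's body, on its centre line; the fingertips stand 73 mm ahead of it and the grasp point (between the pads) lies 54 mm ahead of it (tcp_to_grasp is the distance from the TCP to the grasp point, in m); z points along the fingers, y is the line along which they close (so a half turn about z gives the same grasp; the last joint's range is limited). The gripper opens to 85 mm and grips with 20 to 120 N. Pads are 22 mm wide; open, the fingers measure 114 mm over their backs; the gripper's body (76 mm by 85 mm) begins 54 mm behind the grasp point. The pads swing forward as they close: fully open they stand 13 mm farther back than shut.
Start: joints at [-1.196, 0.3, 1.521, -0, 1.321, -0.067], TCP at [0.235, -0.497, 0.304] pointing down, gripper open.
Joint ranges: [-3.03, 3.03], [-0.79, 2.21], [0.23, 2.52], [-1.04, 4.18], [0, 3.07], [-2.55, 2.55]. Speed limits (rad/s): [2.22, 2.22, 2.57, 3.14, 3.14, 3.14].

INTERFACE

Orientations are given as a rotation vector (axis times angle).
In Python, from bench import read_state, get_image, camera_params, close_job, find_in, regions_of, pinpoint, tcp_to_grasp gives the robot as it stands.
- The arm moves only by the tool servo_tool, never from a script. Its argument "targets" is a list of rows, each an object with "slide": the shift along the tool's x, y, z in units of 25 mm (1.0 is 25 mm), a list of three; "dr": the turn, a rotation vector about the tool's x, y, z in units of 5 degrees (1.0 is 5 degrees), a list of three; "grip": the finger opening in mm, from 0 to 85.4. In form: [{"slide": [tx, ty, tz], "dr": [wx, wy, wz], "grip": grip}, ...]. A call has 1 to 20 rows; each row shifts and turns the commanded pose from where the row before left it, along the tool's axes as they then stand; what a row does not reach is not made up. A row lasts 1/12 s, in which the tool goes at most 41.7 mm and 7.16 degrees, less where a joint would pass 70% of its speed; a pose out of reach is approached as far as the arm can. A call is refused whole if a number of a shift passes 1 or a number of a turn 1, either way. A call with a gripper value outside its range is refused whole. The fingers move at their own pace and stop on an object; "force" is the grip in N (left out, the last holds). Time passes only in rows, so rows that do not move let the fingers close. It gives the time, the measured TCP pose, the force, the opening and the grip force at its end, in the units of the state.
- read_state(): the state, without advancing time (a new reading comes with each control period).
- get_image(name): name is "scene" or "top" or "wrist"; returns the picture (384x512x3 uint8, red, green, blue); there is no depth.
- camera_params(name): a dict with "K" (3x3 intrinsics, pixels), "rvec" (rotation vector, rad) and "tvec" (3), from world to camera coordinates, as OpenCV has them. Camera axes: x right, y down, z forward; pixel columns grow to the right and rows downward; lengths in m; the calibration is good to about 2 mm. A picture is of the moment at which its call begins: read the wrist's pose just before it. camera_params takes no time and is no camera call; for the wrist camera it gives the pose at the moment of the call.
- close_job(): hands the job in; it is judged then, once.
Trained networks look in the newest picture that a camera, given by its name, has taken for a name from the list of things; names that differ only in an ending like _2 or _b are one class to them, and where a whole thing is asked for, a point or a joint stands for the part that bears it (a point fixed in the world has none). Each returns a list of dicts, best first, with "conf" (0 to 1); they miss things now and then, are a little off and sometimes report something else, mostly with a low value. They report only what shows in the picture. A call takes as long as a camera call.
- find_in(camera, thing): "at" ([x, y, z] in m, in world coordinates, good to about 4 mm: the middle of the surface that is visible of it).
- regions_of(camera, thing): "mask" (384x512 bool, what is visible of it).
- pinpoint(camera, thing): "at" ([x, y, z] in m, in world coordinates, good to about 4 mm: a listed point, or the origin of a listed thing).
The state is a dict: "time_s": time; "qpos": joint angles; "joint_vel": joint speeds; "joint_torque": joint torques, N m; "tcp_pos": TCP position; "tool_rot": TCP orientation; "wrist_force": force on the tool from outside, world axes, zero at the start; "ft_torque": the same for the moment, N m; "finger_gap": opening from 0.0 (shut) to 1.0 (fully open); "finger_force": force on a finger pad.
Only numpy, scipy, OpenCV 4.12 (cv2) and the standard library are available. Lean on these libraries where they do the work, as an engineer would, in place of code of your own. Each camera call takes 0.05 s, during which the arm holds its last target. There are 200 camera calls.

TASK

Test the gas alarm, the grey unit with the small domed beacon on its top: slide its dust cover fully aside, press the button underneath all the way down, then slide the cover fully shut again and let go. The look-alike unit with only a flat round grille in place of the beacon is not to be tested: leave its cover shut.

Things in the scene. Friction and masses are not known exactly. Their poses are not given: they have to be found in the camera images.
- gas_alarm: Gas alarm unit: grey case fixed on the bench, 110 (x) by 170 mm (y), deck 36 mm high. Origin: centre of its underside; z up, x to the rear edge with the beacon (white dome 30 mm wide, top 77 mm high, at x=38, y=-40 mm). The look-alike unit is the same but for a flat grille there. A cover slides along y at x=-15 on two aluminium rails, 60 mm clear, 77 mm outside, 62 mm high.
- cover_fin (a point): Centre of the top of the grip fin on the gas alarm's cover. The fin is upright, 40 mm (unit's x) by 10 mm (unit's y), from 58.5 to 89.5 mm above the bench. It stands at the unit's x=-15, y=-22 mm plus the cover's slide. The cover is a grey plate 74 mm (x) by 64 mm (y), top 58.5 mm high, reaching from 50 mm on the fin's -y side to 14 mm on its +y side.
- gas_alarm_cover (a joint): Slide of the gas alarm's dust cover, m: 0 = fully shut over the button, 0.066 = fully open, moved to the unit's +y. It stays where it is left; moving it takes about 2 N.
- gas_alarm_button (a joint): Gas alarm's test button, m: 0 = up, 0.006 = all the way down. Round, steel, 26 mm across, on the deck under the cover in a black collar 38 mm across; centre at the unit's x=-15, y=-40 mm, top 50 mm above the bench when up, 44 mm when down. It springs back up; about 5 N hold it down.
- other_unit_cover (a joint): Dust cover slide of the look-alike unit with the flat grille, m: 0 = shut, 0.066 = fully open. To be left alone.

How it is judged:
By the outcome, as a careful person would: the job done as asked, in the order asked, and still so for the second after the job is handed in, with the robot touching nothing.
It also fails if it takes over 48 s, if anything falls off the work surface, if the arm or the gripper's body presses on something with over 40 N, if the wrist force passes 120 N, or if a joint passes its speed limit or range.

## Working session

There is one attempt and no reset: what is moved stays moved. The work goes in short steps, Python scripts to look and compute and a tool call to move; the robot and the scene stay as the last step left them, time stands still between calls to the robot, and variables do not carry over. Pictures are saved under pics/ and viewed, at most 10 in all, crops included, and the job is handed in when it is done.

Besides the shell and the picture viewer there is one more tool, called after "Emit:" as name(argument=value, ...), one argument or row to a line, values as JSON. servo_tool: Moves the arm, as the interface text tells. Its arguments: {"type":"object","properties":{"targets":{"type":"array"},"force":{"type":"number"}},"required":["targets"]}

```bash
mkdir -p pics; ls
cat > look.py <<'E'
import sys,cv2,numpy as np
from bench import *
def save(cam,n):
    im=get_image(cam); cv2.imwrite(f'pics/{n}.png',im[:,:,::-1]); return im
E
python3 - <<'E'
from look import *
a=save('scene','s1');
for t in ['gas_alarm','cover_fin']:
    for d in pinpoint('scene',t): print('scene',t,d)
b=save('top','t1')
for t in ['gas_alarm','cover_fin']:
    for d in pinpoint('top',t): print('top',t,d)
cv2.imwrite('pics/both1.png',cv2.resize(np.vstack([a,b])[:,:,::-1],None,fx=.78,fy=.78))
s=read_state(); print(s); print(tcp_to_grasp)
E
```

```text
pics
scene gas_alarm {'at': [0.4625, -0.1963, 0.0003], 'conf': 0.83}
scene cover_fin {'at': [0.4501, -0.2197, 0.089], 'conf': 0.59}
top gas_alarm {'at': [0.4591, -0.1971, 0.0046], 'conf': 0.74}
top cover_fin {'at': [0.4449, -0.2165, 0.0931], 'conf': 0.59}
{'time_s': 0.3, 'qpos': array([-1.19558047e+00,  3.00103844e-01,  1.52119832e+00,  1.68709463e-05,
        1.32068607e+00, -6.66296714e-02]), 'joint_vel': array([-3.39311628e-04, -1.36969963e-03, -1.27124439e-03, -2.73955912e-05,
       -2.04391028e-03, -6.31214176e-04]), 'joint_torque': array([-1.14355320e-03, -5.42832470e+01, -3.61528051e+01, -5.73749799e-05,
        1.97694564e-03,  7.57731243e-06]), 'tcp_pos': array([ 0.23515015, -0.49713732,  0.30368475]), 'tool_rot': array([-3.06485592e+00, -6.88324754e-01,  7.01167100e-05]), 'wrist_force': array([-0.10924312,  0.20347726, -0.62441617]), 'ft_torque': array([ 0.022169  , -0.01201863, -0.00314094]), 'finger_force': 0.0, 'finger_gap': 1.0033093418478147}
0.0539
```

View pics/both1.png

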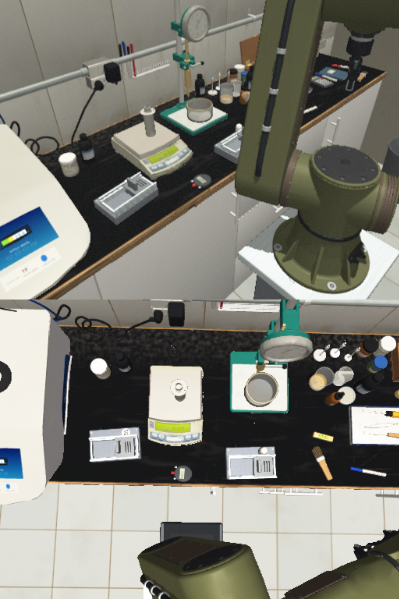

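The top view shows two units: left at about (115,443) and right at about (250,462). The right one seems to carry a white dome. I'll zoom in and measure the yaw.

```bash
cat >> look.py <<'E'
def cam(c):
    p=camera_params(c); R=cv2.Rodrigues(np.array(p['rvec'],float))[0]; return np.array(p['K']),R,np.array(p['tvec'],float).ravel()
def back(c,uv,z):
    K,R,t=cam(c); C=-R.T@t; d=R.T@np.linalg.solve(K,np.array([uv[0],uv[1],1.])); return C+d*(z-C[2])/d[2]
def proj(c,P):
    K,R,t=cam(c); q=K@(R@np.array(P,float)+t); return q[:2]/q[2]
def unit(p,o,yaw):
    c,s=np.cos(yaw),np.sin(yaw); return np.array([o[0]+c*p[0]-s*p[1],o[1]+s*p[0]+c*p[1],p[2]])
E
python3 - <<'E'
from look import *
b=cv2.imread('pics/t1.png')
for c in [(320,208),(147,184)]:
    print(c)
o=(0.461,-0.197)
u,v=proj('top',[*o,0.04]).astype(int); print(u,v)
get_image('top')
for d in regions_of('top','gas_alarm'):
    m=d['mask'].astype(np.uint8); ys,xs=np.nonzero(m); print(d['conf'],m.sum(),xs.mean(),ys.mean(),)
    W=np.array([back('top',(x,y),.036)[:2] for x,y in zip(xs,ys)],np.float32); print(cv2.minAreaRect(W))
A=cv2.resize(b[v-40:v+40,u-55:u+55],None,fx=5,fy=5,interpolation=cv2.INTER_CUBIC)
B=cv2.resize(b[145:225,95:205],None,fx=5,fy=5,interpolation=cv2.INTER_CUBIC)
B=b[144:224,95:205];B=cv2.resize(B,(550,300));A=cv2.resize(A,(550,300))
cv2.imwrite('pics/z1.png',np.vstack([A,B]))
E
```

```text
(320, 208)
(147, 184)
320 208
0.83 2644 321.01550680786687 209.23298033282904
((0.4616659879684448, -0.1986379623413086), (0.11526370793581009, 0.1721784621477127), 0.9709240794181824)
```

View pics/z1.png

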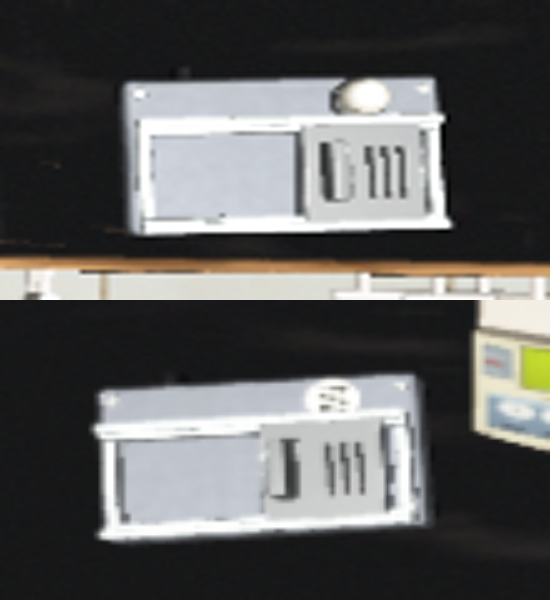

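The dome is on the right unit (crop at (362,95)), which matches the detections; the left unit has the grille at (332,397). I'll square the tool up and go above the fin.

Emit:
servo_tool(
  targets=[
    {"slide": [0,0,0],"dr": [0,0,0.95],"grip": 85},
    {"slide": [0,0,0],"dr": [0,0,0.95],"grip": 85},
    {"slide": [0,0,0],"dr": [0,0,0.95],"grip": 85},
    {"slide": [0,0,0],"dr": [0,0,0.95],"grip": 85},
    {"slide": [0,0,0],"dr": [0,0,0.95],"grip": 85},
    {"slide": [0.7,-0.92,0.1],"dr": [0,0,0],"grip": 70},
    {"slide": [0.7,-0.92,0.1],"dr": [0,0,0],"grip": 60},
    {"slide": [0.7,-0.92,0.1],"dr": [0,0,0],"grip": 50},
    {"slide": [0.7,-0.92,0.1],"dr": [0,0,0],"grip": 50},
    {"slide": [0.7,-0.92,0.1],"dr": [0,0,0],"grip": 50},
    {"slide": [0.7,-0.92,0.1],"dr": [0,0,0],"grip": 50},
    {"slide": [0.7,-0.92,0.1],"dr": [0,0,0],"grip": 50},
    {"slide": [0.7,-0.92,0.1],"dr": [0,0,0],"grip": 50},
    {"slide": [0.7,-0.92,0.1],"dr": [0,0,0],"grip": 50},
    {"slide": [0.7,-0.92,0.1],"dr": [0,0,0],"grip": 50},
    {"slide": [0.7,-0.92,0.1],"dr": [0,0,0],"grip": 50},
    {"slide": [0.7,-0.92,0.1],"dr": [0,0,0],"grip": 50},
    {"slide": [0,0,0],"dr": [0,0,0],"grip": 50},
    {"slide": [0,0,0],"dr": [0,0,0],"grip": 50},
  ],
)

```text
time_s: 1.98
tcp_pos: [0.438, -0.2147, 0.2738]
tool_rot: [-3.141, -0.047, 0.0]
wrist_force: [0.4, 0.6, 0.2]
finger_gap: 0.582
finger_force: 0.0
```

```bash
cat >> look.py <<'E'
def pose():
    s=read_state(); R=cv2.Rodrigues(np.array(s['tool_rot'],float))[0]
    print('t',round(s['time_s'],2),'tcp',np.round(s['tcp_pos'],4),'x',np.round(R[:,0],3),'z',np.round(R[:,2],3),'F',np.round(s['wrist_force'],1),'gap',round(s['finger_gap'],3)); return s['tcp_pos'],R
E
python3 - <<'E'
from look import *
pose(); im=save('wrist','w1')
for t in ['gas_alarm','cover_fin']:
    for d in pinpoint('wrist',t): print(t,d, proj('wrist',d['at']))
for d in regions_of('wrist','gas_alarm'):
    m=d['mask']; ys,xs=np.nonzero(m); W=np.array([back('wrist',(x,y),.036)[:2] for x,y in zip(xs[::9],ys[::9])],np.float32); print(d['conf'],m.sum(),cv2.minAreaRect(W))
E
```

```text
t 1.98 tcp [ 0.438  -0.2147  0.2738] x [ 1.    0.03 -0.  ] z [-0.  0. -1.] F [0.4 0.6 0.2] gap 0.582
gas_alarm {'at': [0.4639, -0.2012, -0.0032], 'conf': 0.9} [239.87300934 144.96182973]
cover_fin {'at': [0.4495, -0.2206, 0.0919], 'conf': 0.71} [257.4087514  174.17566683]
0.89 18474 ((0.4623524844646454, -0.19967952370643616), (0.1304737627506256, 0.17135486006736755), 2.377244710922241)
```

View pics/w1.png

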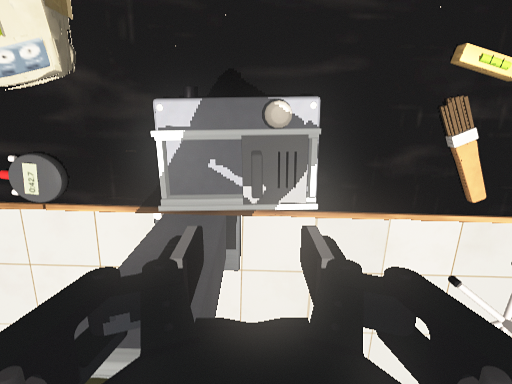

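The wrist view shows the unit level in the picture: rear edge (153,99) to (320,96), dome (278,113), fin about (257,175).

Run:
```python
from look import *
a,b=back('wrist',(153,99),.036),back('wrist',(320,96),.036); d=a-b; print(a,b,np.hypot(*d[:2]),'yaw',np.degrees(np.arctan2(-d[0],d[1])))
a,b=back('wrist',(151,132.5),.062),back('wrist',(321,129),.062); d=a-b; print('yaw rail',np.degrees(np.arctan2(-d[0],d[1])))
print('fin',back('wrist',(257,175),.0895))
im=cv2.imread('pics/w1.png'); cv2.imwrite('pics/w1c.png',cv2.resize(im[85:220,140:335],None,fx=4,fy=4,interpolation=cv2.INTER_CUBIC))
```

```text
[ 0.51143035 -0.11568248  0.036     ] [ 0.51866784 -0.28191657  0.036     ] 0.1663915639564 yaw 2.492967754270464
yaw rail 2.666714116757471
fin [ 0.44819736 -0.22043586  0.0895    ]
```

View pics/w1c.png

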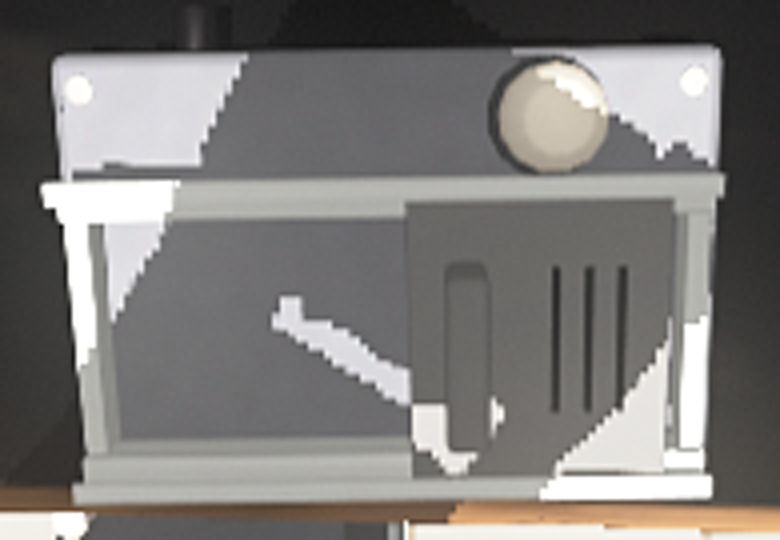

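Emit:
servo_tool(
  targets=[
    {"slide": [0.37,0.23,0],"dr": [0,0,-0.18],"grip": 50},
    {"slide": [0,0,0.9],"dr": [0,0,0],"grip": 50},
    {"slide": [0,0,0.9],"dr": [0,0,0],"grip": 50},
    {"slide": [0,0,0.9],"dr": [0,0,0],"grip": 50},
    {"slide": [0,0,0.9],"dr": [0,0,0],"grip": 50},
    {"slide": [0,0,0.7],"dr": [0,0,0],"grip": 50},
    {"slide": [0,0,0.6],"dr": [0,0,0],"grip": 50},
    {"slide": [0,0,0.5],"dr": [0,0,0],"grip": 50},
    {"slide": [0,0,0],"dr": [0,0,0],"grip": 50},
    {"slide": [0,0,0],"dr": [0,0,0],"grip": 50},
  ],
  force=30,
)

```text
time_s: 3.02
tcp_pos: [0.4466, -0.2216, 0.1389]
tool_rot: [-3.14, -0.066, 0.001]
wrist_force: [-0.5, 0.2, 0.5]
finger_gap: 0.586
finger_force: 0.0
```

Run:
```python
from look import *
pose(); im=save('wrist','w2')
for d in pinpoint('wrist','cover_fin'): print(d)
```

```text
t 3.02 tcp [ 0.4466 -0.2216  0.1389] x [ 0.999  0.042 -0.001] z [-0.001  0.    -1.   ] F [-0.5  0.2  0.5] gap 0.586
{'at': [0.4473, -0.2217, 0.0876], 'conf': 0.77}
```

View pics/w2.png

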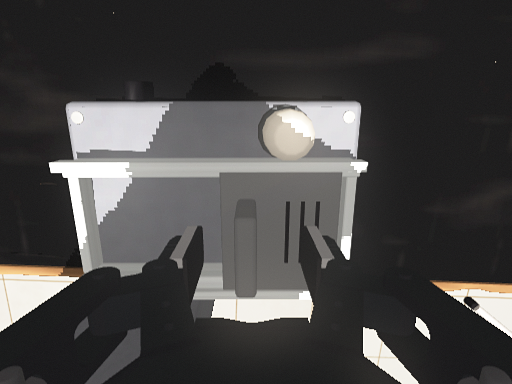

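The fin at (245,248) lies between the fingers, about 2–3 mm toward the left one. I'll nudge over and close.

Emit:
servo_tool(
  targets=[
    {"slide": [0,-0.1,0.08],"dr": [0,0,0],"grip": 50},
    {"slide": [0,0,0],"dr": [0,0,0],"grip": 20},
    {"slide": [0,0,0],"dr": [0,0,0],"grip": 12},
    {"slide": [0,0,0],"dr": [0,0,0],"grip": 6},
    {"slide": [0,0,0],"dr": [0,0,0],"grip": 6},
    {"slide": [0,0,0],"dr": [0,0,0],"grip": 6},
    {"slide": [0,0,0],"dr": [0,0,0],"grip": 6},
    {"slide": [0,0,0],"dr": [0,0,0],"grip": 6},
  ],
  force=30,
)

```text
time_s: 3.78
tcp_pos: [0.4469, -0.2186, 0.1372]
tool_rot: [3.141, 0.068, 0.0]
wrist_force: [-2.1, 1.4, 5.1]
finger_gap: 0.108
finger_force: 32.7
```

Emit:
servo_tool(
  targets=[
    {"slide": [0,-0.25,0],"dr": [0,0,0],"grip": 6},
    {"slide": [0,-0.35,0],"dr": [0,0,0],"grip": 6},
    {"slide": [0,-0.4,0],"dr": [0,0,0],"grip": 6},
    {"slide": [0,-0.4,0],"dr": [0,0,0],"grip": 6},
    {"slide": [0,-0.4,0],"dr": [0,0,0],"grip": 6},
    {"slide": [0,-0.35,0],"dr": [0,0,0],"grip": 6},
    {"slide": [0,-0.25,0],"dr": [0,0,0],"grip": 6},
    {"slide": [0,-0.15,0],"dr": [0,0,0],"grip": 6},
    {"slide": [0,-0.1,0],"dr": [0,0,0],"grip": 6},
    {"slide": [0,0,0],"dr": [0,0,0],"grip": 6},
    {"slide": [0,0,0],"dr": [0,0,0],"grip": 6},
  ],
)

```text
time_s: 4.7
tcp_pos: [0.4441, -0.1547, 0.1372]
tool_rot: [3.135, 0.067, 0.002]
wrist_force: [-2.0, -31.6, -3.7]
finger_gap: 0.108
finger_force: 32.0
```

The cover hit its stop at about 65 mm with 31 N. I'll release, rise and move over the button.

Emit:
servo_tool(
  targets=[
    {"slide": [0,0.08,0],"dr": [0,0,0],"grip": 6},
    {"slide": [0,0,0],"dr": [0,0,0],"grip": 30},
    {"slide": [0,0,0],"dr": [0,0,0],"grip": 40},
    {"slide": [0,0,0],"dr": [0,0,0],"grip": 40},
    {"slide": [0,0,-0.4],"dr": [0,0,0],"grip": 40},
    {"slide": [0,0,-0.8],"dr": [0,0,0],"grip": 40},
    {"slide": [0,0,-0.8],"dr": [0,0,0],"grip": 40},
    {"slide": [0,0,-0.6],"dr": [0,0,0],"grip": 40},
    {"slide": [0,0.7,0],"dr": [0,0,0],"grip": 20},
    {"slide": [0,0.9,0],"dr": [0,0,0],"grip": 0},
    {"slide": [0,0.9,0],"dr": [0,0,0],"grip": 0},
    {"slide": [0,0.7,0],"dr": [0,0,0],"grip": 0},
    {"slide": [0,0.2,0],"dr": [0,0,0],"grip": 0},
    {"slide": [0,0,0],"dr": [0,0,0],"grip": 0},
    {"slide": [0,0,0],"dr": [0,0,0],"grip": 0},
  ],
)

```text
time_s: 5.95
tcp_pos: [0.4477, -0.2387, 0.2021]
tool_rot: [-3.141, -0.067, 0.0]
wrist_force: [-0.2, 0.5, -0.1]
finger_gap: -0.002
finger_force: 0.0
```

Run:
```python
from look import *
pose(); im=save('wrist','w3')
for t in ['cover_fin','gas_alarm']:
  for d in pinpoint('wrist',t): print(t,d)
for d in find_in('wrist','gas_alarm_button'): print(d)
```

```text
t 5.95 tcp [ 0.4477 -0.2387  0.2021] x [ 0.999  0.043 -0.   ] z [-0.  0. -1.] F [-0.2  0.5 -0.1] gap -0.002
cover_fin {'at': [0.444, -0.156, 0.0876], 'conf': 0.92}
gas_alarm {'at': [0.4647, -0.2012, -0.0052], 'conf': 0.59}
{'at': [0.4527, -0.2431, 0.0524], 'conf': 0.87}
```

View pics/w3.png

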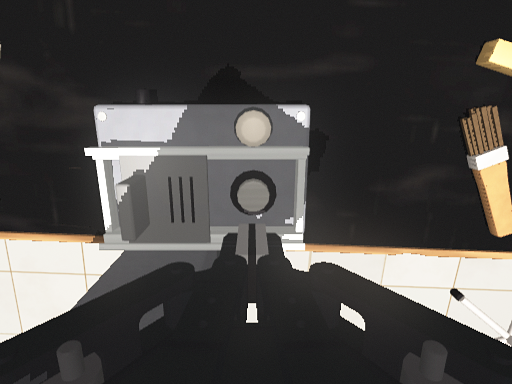

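The cover is open and the button is at (253,195), in line with the closed fingers. Pressing now.

Emit:
servo_tool(
  targets=[
    {"slide": [0.06,0.02,0.5],"dr": [0,0,0],"grip": 0},
    {"slide": [0,0,0.8],"dr": [0,0,0],"grip": 0},
    {"slide": [0,0,0.8],"dr": [0,0,0],"grip": 0},
    {"slide": [0,0,0.5],"dr": [0,0,0],"grip": 0},
    {"slide": [0,0,0.3],"dr": [0,0,0],"grip": 0},
    {"slide": [0,0,0.15],"dr": [0,0,0],"grip": 0},
    {"slide": [0,0,0.15],"dr": [0,0,0],"grip": 0},
    {"slide": [0,0,0.1],"dr": [0,0,0],"grip": 0},
    {"slide": [0,0,0.1],"dr": [0,0,0],"grip": 0},
    {"slide": [0,0,0],"dr": [0,0,0],"grip": 0},
    {"slide": [0,0,0],"dr": [0,0,0],"grip": 0},
  ],
)

```text
time_s: 7.07
tcp_pos: [0.4495, -0.2397, 0.1174]
tool_rot: [3.141, 0.067, 0.001]
wrist_force: [0.2, 3.5, 4.8]
finger_gap: -0.0
finger_force: 2.2
```

Emit:
servo_tool(
  targets=[
    {"slide": [0,0,0.06],"dr": [0,0,0],"grip": 0},
    {"slide": [0,0,0.04],"dr": [0,0,0],"grip": 0},
    {"slide": [0,0,0],"dr": [0,0,0],"grip": 0},
    {"slide": [0,0,0],"dr": [0,0,0],"grip": 0},
  ],
)

```text
time_s: 7.4
tcp_pos: [0.4496, -0.2398, 0.1163]
tool_rot: [3.14, 0.068, 0.002]
wrist_force: [-8.4, 8.1, 26.9]
finger_gap: 0.0
finger_force: 13.4
```

It has bottomed: force jumped to 27 N with the tip at 43 mm. I'll go back to the fin.

Emit:
servo_tool(
  targets=[
    {"slide": [0,0,-0.5],"dr": [0,0,0],"grip": 0},
    {"slide": [0,0,-0.9],"dr": [0,0,0],"grip": 0},
    {"slide": [0,0,-0.9],"dr": [0,0,0],"grip": 0},
    {"slide": [0,0,-0.8],"dr": [0,0,0],"grip": 20},
    {"slide": [0,0,-0.4],"dr": [0,0,0],"grip": 40},
    {"slide": [-0.08,-0.7,0],"dr": [0,0,0],"grip": 50},
    {"slide": [0,-0.9,0],"dr": [0,0,0],"grip": 50},
    {"slide": [0,-0.9,0],"dr": [0,0,0],"grip": 50},
    {"slide": [0,-0.7,0],"dr": [0,0,0],"grip": 50},
    {"slide": [0,-0.2,0],"dr": [0,0,0],"grip": 50},
    {"slide": [0,0,0],"dr": [0,0,0],"grip": 50},
    {"slide": [0,0,0],"dr": [0,0,0],"grip": 50},
  ],
)

```text
time_s: 8.4
tcp_pos: [0.4437, -0.1553, 0.2018]
tool_rot: [3.141, 0.068, 0.0]
wrist_force: [0.3, 0.6, 0.5]
finger_gap: 0.583
finger_force: 0.0
```

Run:
```python
from look import *
pose(); im=save('wrist','w4')
for d in pinpoint('wrist','cover_fin'): print(d)
```

```text
t 8.4 tcp [ 0.4437 -0.1553  0.2018] x [ 0.999  0.043 -0.   ] z [ 0. -0. -1.] F [0.3 0.6 0.5] gap 0.583
{'at': [0.4452, -0.1592, 0.0899], 'conf': 0.7}
{'at': [0.4623, -0.1981, -0.0006], 'conf': 0.27}
```

Aligned with the fin. I'll go down, grip, and slide it shut.

Emit:
servo_tool(
  targets=[
    {"slide": [0,0,0.6],"dr": [0,0,0],"grip": 50},
    {"slide": [0,0,0.8],"dr": [0,0,0],"grip": 50},
    {"slide": [0,0,0.7],"dr": [0,0,0],"grip": 50},
    {"slide": [0,0,0.45],"dr": [0,0,0],"grip": 50},
    {"slide": [0,0,0],"dr": [0,0,0],"grip": 30},
    {"slide": [0,0,0],"dr": [0,0,0],"grip": 15},
    {"slide": [0,0,0],"dr": [0,0,0],"grip": 6},
    {"slide": [0,0,0],"dr": [0,0,0],"grip": 6},
    {"slide": [0,0,0],"dr": [0,0,0],"grip": 6},
    {"slide": [0,0,0],"dr": [0,0,0],"grip": 6},
    {"slide": [0,0,0],"dr": [0,0,0],"grip": 6},
  ],
  force=30,
)

```text
time_s: 9.42
tcp_pos: [0.444, -0.1555, 0.139]
tool_rot: [3.139, 0.067, 0.003]
wrist_force: [-1.4, -5.9, 2.0]
finger_gap: 0.108
finger_force: 32.9
```

Emit:
servo_tool(
  targets=[
    {"slide": [0,0.25,0],"dr": [0,0,0],"grip": 6},
    {"slide": [0,0.35,0],"dr": [0,0,0],"grip": 6},
    {"slide": [0,0.4,0],"dr": [0,0,0],"grip": 6},
    {"slide": [0,0.4,0],"dr": [0,0,0],"grip": 6},
    {"slide": [0,0.4,0],"dr": [0,0,0],"grip": 6},
    {"slide": [0,0.35,0],"dr": [0,0,0],"grip": 6},
    {"slide": [0,0.25,0],"dr": [0,0,0],"grip": 6},
    {"slide": [0,0.15,0],"dr": [0,0,0],"grip": 6},
    {"slide": [0,0.12,0],"dr": [0,0,0],"grip": 6},
    {"slide": [0,0.05,0],"dr": [0,0,0],"grip": 6},
    {"slide": [0,0,0],"dr": [0,0,0],"grip": 6},
  ],
)

```text
time_s: 10.33
tcp_pos: [0.4469, -0.222, 0.139]
tool_rot: [-3.139, -0.067, -0.001]
wrist_force: [-0.8, 13.5, 10.7]
finger_gap: 0.111
finger_force: 34.3
```

Emit:
servo_tool(
  targets=[
    {"slide": [0,0.06,0],"dr": [0,0,0],"grip": 6},
    {"slide": [0,0,0],"dr": [0,0,0],"grip": 6},
    {"slide": [0,0,0],"dr": [0,0,0],"grip": 6},
  ],
)

```text
time_s: 10.58
tcp_pos: [0.4469, -0.2223, 0.139]
tool_rot: [-3.137, -0.068, -0.0]
wrist_force: [-0.5, 24.8, 16.4]
finger_gap: 0.109
finger_force: 35.0
```

Firmly at the shut stop. Releasing and withdrawing.

Emit:
servo_tool(
  targets=[
    {"slide": [0,0,0],"dr": [0,0,0],"grip": 25},
    {"slide": [0,0,0],"dr": [0,0,0],"grip": 40},
    {"slide": [0,0,0],"dr": [0,0,0],"grip": 40},
    {"slide": [0,0,0],"dr": [0,0,0],"grip": 40},
    {"slide": [0,0,-0.4],"dr": [0,0,0],"grip": 40},
    {"slide": [0,0,-0.8],"dr": [0,0,0],"grip": 40},
    {"slide": [0,0,-0.9],"dr": [0,0,0],"grip": 40},
    {"slide": [0,0,-0.9],"dr": [0,0,0],"grip": 40},
    {"slide": [0,0,-0.9],"dr": [0,0,0],"grip": 40},
    {"slide": [0,0,-0.6],"dr": [0,0,0],"grip": 40},
    {"slide": [0,0,0],"dr": [0,0,0],"grip": 40},
    {"slide": [0,0,0],"dr": [0,0,0],"grip": 40},
  ],
)

```text
time_s: 11.58
tcp_pos: [0.4466, -0.2245, 0.2515]
tool_rot: [3.14, 0.067, 0.002]
wrist_force: [-0.5, 0.5, -1.2]
finger_gap: 0.462
finger_force: 0.0
```

Run:
```python
from look import *
pose(); im=save('wrist','w5')
for d in pinpoint('wrist','cover_fin'): print(d)
```

```text
t 11.58 tcp [ 0.4466 -0.2245  0.2515] x [0.999 0.043 0.001] z [ 0.001 -0.001 -1.   ] F [-0.5  0.5 -1.2] gap 0.462
{'at': [0.4469, -0.2246, 0.0869], 'conf': 0.66}
```

View pics/w5.png

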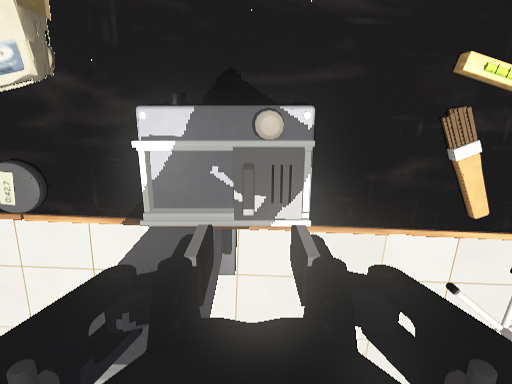

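The cover, at (270,185), is shut over the button just as at the start, and the gripper is clear.

```bash
python3 -c "
from bench import close_job; print(close_job())"
```

```text
the job is handed in; nothing more can be done
None
```

I slid the gas alarm's cover fully open, pressed the button to its stop, slid the cover fully shut and let go; the look-alike was not touched, and the job was handed in at about 12 s with no verdict shown.

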